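# Balance a ballasted beam taken from a tilted vise

## Task

Slide the red-handled jaw of the tilted vise fully open and leave it open, then lift the aluminium beam out. A steel slug is wedged unseen somewhere inside the beam, so find by trial lifts where it balances, and set the beam down squarely across the yellow balance stand at that point, narrow side down as it sat in the vise, so that it stays level by itself when you let go. Do not disturb the bottle, the white bar stock or the screwdriver.

Things in the scene. Friction and masses are not known exactly. Their poses are not given: they have to be found in the camera images.
- beam_mid (a point): Middle of the loose aluminium beam: 200 mm long (y; orange cap at +y, black at -y), 24 mm thick (x), 40 mm tall (z); 20 mm above its narrow underside. 0.65 to 0.95 kg; the slug never shifts, the centre of mass is up to 65 mm from the middle along y. At first it sits in the vise, y along the jaws, z square to the 28 degree bed; it can be put back there to regrasp.
- vise: Blue tilted vise, bolted down; origin under its centre at bench level, z up, y along the jaws. Its bed rises toward +x at 28 degrees. The fixed jaw, on the low side, meets the bed at x -30, z 60 mm; it stands 14 mm off the bed, 24 mm thick, 170 mm wide like the bed. The beam rests on the bed against the uphill face of this jaw and shows 26 mm above it.
- jaw (a joint): Sliding jaw's opening in m: 0 closed on the beam, 0.055 fully open; it slides up the slope, away from the beam (beside a fully open jaw there are 55 mm free). It needs about 9 N and stays where it is left. Steel block 100 mm wide, 22 mm thick, reaching 44 mm above the bed.
- jaw_grip (a point): Middle of the red fin on top of the sliding jaw, moving with it; the fin is 12 mm thick along the slope, 40 mm wide along the jaws, and stands square to the bed from 43 to 81 mm above the bed; this point is 64 mm above the bed. Its axes are the vise's.
- stand_top (a point): Centre of the top face of the yellow balance stand, bolted down, 90 mm above the bench. The flat rest is 60 mm long (x axis) and only 24 mm wide (y axis), 12 mm thick, on a 32 mm post. The beam must lie across it, its length along the stand's y.
- bottle_mid (a point): Amber bottle, 56 mm diameter, 130 mm tall, loose bystander; point at half height.
- stock_center (a point): White plastic round bar stock, standing, 48 mm diameter, 50 mm tall, loose bystander; its centre.
- driver_grip (a point): Screwdriver with red handle lying on the bench, loose bystander; a point on the handle.
There are look-alikes about, which are no part of the job. Of the things that look like the vise, take the one that is nearest to the robot's base at the start.

How it is judged:
On the way, in this order (a step that is already met when the one before it is completed fails the run):
1. the sliding jaw is pulled fully open (over 47 mm) (value of joint jaw above 0.047 m), for 0.2 s.
2. the beam is lifted clear of the vise (distance of beam_mid from where it was at the start of the episode above 0.02 m and contact force between beam and vise below 0.05 N), for 0.2 s.
At the end, for the whole second after the job is handed in: The beam rests on the stand alone, narrow side down, level and upright within 3.4 degrees, its length along the stand's y within 15 degrees, its middle within 85 mm of the stand's centre and 15 to 25 mm above its top, released and at rest; the vise jaw is still open by more than 42 mm (contact force between beam and stand above 3 N and z of beam_mid in the frame of stand_top between 0.015 and 0.025 m and horizontal distance between beam_mid and stand_top below 0.085 m and angle between beam_mid's own z axis and vertical below 0.06 rad and angle between the y axis of beam_mid and the y axis of stand_top, either way round below 0.26 rad and linear speed of beam below 0.01 m/s and angular speed of beam below 0.05 rad/s and contact force between beam and vise below 0.05 N and value of joint jaw above 0.042 m); the robot touches nothing.
It fails at once if the bottle is moved by more than 30 mm (distance of bottle_mid from where it was at the start of the episode above 0.03 m).
It fails at once if the bar stock is moved by more than 30 mm (distance of stock_center from where it was at the start of the episode above 0.03 m).
It fails at once if the screwdriver is moved by more than 30 mm (distance of driver_grip from where it was at the start of the episode above 0.03 m).
It also fails if it takes over 54 s, if anything falls off the work surface, if the arm or the gripper's body presses on something with over 40 N, if the wrist force passes 120 N, or if a joint passes its speed limit or range.

## Robot

A 6-joint arm with a two-finger parallel gripper is mounted at the origin on the work surface. World frame = base frame: x ahead of the robot, y to its left, z up, the work surface at z = 0. Lengths are in m, angles in rad, forces in N, time in s.
With the tool pointing down it reaches from about 0.375 to 0.925 m from the base axis. Payload 5.7 kg.
Tool frame: the origin (TCP) lies midway between the tips of the shut fingers; the grasp point (between the pads) lies 19 mm behind it; z points along the fingers, y is the direction in which the jaws open and shut (so a half turn about z gives the same grasp; the last joint's range is limited). The gripper opens to 85 mm and grips with 20 to 120 N. Pads are 22 mm wide; open, the fingers measure 114 mm over their backs; the gripper's body (76 mm by 85 mm) begins 54 mm behind the grasp point. The pads swing forward as they close: fully open they stand 13 mm farther back than shut.
Start: joints at [1.219, 0.359, 1.51, -0, 1.272, -0.115], TCP at [0.141, 0.583, 0.231] pointing down, gripper open.
Joint ranges: [-2.97, 2.97], [-1.01, 2.36], [0.21, 2.38], [-0.96, 4.11], [0.2, 2.71], [-2.98, 2.98]. Speed limits (rad/s): [2.39, 2.39, 3.14, 3.14, 3.14, 3.14].

## Interface

Orientations are given as a unit quaternion [w, x, y, z].
In Python, from station import robot, vision, finder gives the robot as it stands.
- The arm moves only by the tool send_rows, never from a script. Its argument "plan" is a list of rows, each an object of numbers: "tx", "ty", "tz": the shift along the tool's x, y, z in cm; "wx", "wy", "wz": the turn, a rotation vector about the tool's x, y, z in degrees; "claw": the finger opening in cm, from 0 to 8.54. A call has 1 to 10 rows; each row is the pose to reach, as a shift and turn from the pose commanded when the call began, along the tool's axes at that moment; what a row does not reach only later rows make up. A row lasts 1/8 s, in which the tool goes at most 62.5 mm and 10.7 degrees, less where a joint would pass 70% of its speed; a pose out of reach is approached as far as the arm can. A call with a gripper value outside its range is refused whole. The fingers move at their own pace and stop on an object; "grip_force" is the grip in N (left out, the last holds). Time passes only in rows, so rows that repeat a pose let the fingers close. It gives the time, the measured TCP pose, the force and the opening at its end, in the units of the state.
- robot.sense(): the state, without advancing time (a new reading comes with each control period).
- vision.get_image(name): name is "scene" or "top" or "wrist"; returns a dict with "frame" (400x640x3 uint8, red, green, blue), "z_map" (400x640 float32, m along the optical axis (not along the pixel's ray), 0 where there is no reading), "fov_y" (degrees; the focal length in pixels is half the picture's height over the tangent of half this angle, whatever the lens; pixels are square), "cx", "cy" (the principal point, pixels), "pose" (4x4, takes a point from camera to world coordinates); the wrist camera has in their place "tool_from_camera" (4x4, takes a point from camera to tool coordinates, whose origin is the TCP and whose axes are the flange's). Camera axes: x right, y down, z forward; pixel columns grow to the right and rows downward; lengths in m; the calibration is good to about 2 mm. A picture is of the moment at which its call begins: read the wrist's pose just before it.
- robot.hand_in(): hands the job in, once; it reports no verdict.
Trained networks look in the newest picture that a camera, given by its name, has taken for a name from the list of things; names that differ only in an ending like _2 or _b are one class to them, and where a whole thing is asked for, a point or a joint stands for the part that bears it (a point fixed in the world has none). Each returns a list of dicts, best first, with "conf" (0 to 1); they miss things now and then, are a little off and sometimes report something else, mostly with a low value. They report only what shows in the picture. A call takes as long as a camera call. They do not tell look-alikes from the thing itself.
- finder.spot_in(camera, name): "rect" ([centre column, centre row, width, height] as shares, 0 to 1, of the picture: columns of its width, rows of its height, round what is visible of it).
- finder.regions_of(camera, name): "pixels" (400x640 bool, what is visible of it) and "rect" ([centre column, centre row, width, height] as shares, 0 to 1, of the picture: columns of its width, rows of its height, round what is visible of it).
The state is a dict: "t": time; "joints": joint angles; "qd": joint speeds; "joint_torque": joint torques, N m; "ee_pos": TCP position; "tcp_rot": TCP orientation; "contact_force": force on the tool from outside, world axes, zero at the start; "wrist_torque": the same for the moment, N m; "finger_gap": finger opening in m.
Only numpy, scipy, OpenCV 4.12 (cv2) and the standard library are available. Lean on these libraries where they do the work, as an engineer would, in place of code of your own. Each camera call takes 0.05 s, during which the arm holds its last target. There are 200 camera calls.

## Working session

There is one attempt and no reset: what is moved stays moved. The work goes in short steps, Python scripts to look and compute and a tool call to move; the robot and the scene stay as the last step left them, time stands still between calls to the robot, and variables do not carry over. Pictures are saved under pics/ and viewed, about 8 in all and at most 12, crops included, and the job is handed in when it is done.

Besides the shell and the picture viewer there is one more tool, called after ">>>" as name(argument=value, ...) on one line, values as JSON. send_rows: Moves the arm, as the interface text tells. Its arguments: {"type":"object","properties":{"plan":{"type":"array"},"grip_force":{"type":"number"}},"required":["plan"]}

```bash
mkdir -p pics; ls
cat > h.py <<'E'
import numpy as np, cv2
from station import robot, vision, finder
from scipy.spatial.transform import Rotation as R
def cloud(d, T=None):
    h,w=d['z_map'].shape; f=h/2/np.tan(np.radians(d['fov_y'])/2)
    v,u=np.mgrid[:h,:w]; z=d['z_map']
    p=np.stack([(u-d['cx'])*z/f,(v-d['cy'])*z/f,z],-1)
    T=d['pose'] if T is None else T
    return p@T[:3,:3].T+T[:3,3]
def save(n,im): cv2.imwrite(f'pics/{n}.png',im[:,:,::-1])
E
python3 - <<'E'
from h import *
s=robot.sense(); print({k:np.round(v,3).tolist() for k,v in s.items()})
for c in ['scene','top']:
    d=vision.get_image(c); save(c,d['frame']); np.savez(f'{c}.npz',**d)
    P=cloud(d)
    for n in ['vise','beam_mid','jaw_grip','jaw','stand_top','bottle_mid','stock_center','driver_grip']:
        try:
            for r in finder.regions_of(c,n)[:3]:
                m=r['pixels']&(d['z_map']>0); print(c,n,round(r['conf'],2),(np.array(r['rect'])*[640,400,640,400]).round(),np.median(P[m],0).round(3))
        except Exception as e: print(n,e)
E
```

```text
pics
{'t': 0.0, 'joints': [1.219, 0.36, 1.511, -0.0, 1.272, -0.115], 'qd': [0.0, 0.001, 0.0, 0.002, -0.002, 0.001], 'joint_torque': [-0.0, -52.762, -27.862, -0.0, 0.013, 0.0], 'ee_pos': [0.141, 0.583, 0.23], 'tcp_rot': [-0.0, 0.118, 0.993, -0.001], 'contact_force': [0.168, -0.129, -0.434], 'wrist_torque': [-0.01, -0.04, -0.019], 'finger_gap': 0.085}
scene vise 0.98 [417. 157.  63.  46.] [0.47  0.686 0.076]
scene vise 0.78 [391. 199.  76.  65.] [0.624 0.465 0.07 ]
scene vise 0.69 [321. 235.  79.  78.] [0.678 0.205 0.083]
scene beam_mid 0.92 [311. 219.  67.  43.] [0.625 0.147 0.088]
scene jaw_grip 0.79 [388. 183.  26.  25.] [0.588 0.473 0.108]
scene jaw_grip 0.73 [410. 150.  22.  27.] [0.438 0.689 0.109]
scene jaw_grip 0.58 [314. 217.  32.  38.] [0.632 0.203 0.11 ]
scene jaw 0.91 [412. 150.  17.  29.] [0.437 0.692 0.107]
scene jaw 0.8 [315. 215.  38.  39.] [0.631 0.204 0.11 ]
scene jaw 0.76 [388. 180.  33.  32.] [0.586 0.475 0.107]
scene stand_top 0.65 [174. 280.  48.  51.] [ 0.609 -0.178  0.014]
scene bottle_mid 0.93 [206. 229.  25.  47.] [ 0.48  -0.06   0.066]
scene stock_center 0.71
[... 238 characters left out ...]
225. 191.  71.  72.] [0.595 0.481 0.091]
top beam_mid 0.88 [325. 184.  75.  27.] [0.597 0.214 0.101]
top jaw_grip 0.93 [226. 194.  40.  24.] [0.577 0.478 0.117]
top jaw_grip 0.88 [324. 176.  36.  17.] [0.62  0.207 0.119]
top jaw_grip 0.74 [147. 250.  36.  22.] [0.429 0.693 0.118]
top jaw 0.77 [148. 250.  38.  24.] [0.429 0.696 0.118]
top jaw 0.6 [227. 197.  40.  22.] [0.577 0.479 0.118]
top jaw 0.56 [324. 174.  35.  20.] [0.621 0.208 0.118]
top stand_top 0.76 [453. 189.  38.  39.] [ 0.588 -0.167  0.016]
top bottle_mid 0.59 [416. 235.  23.  19.] [ 0.456 -0.046  0.089]
top stock_center 0.67 [395. 156.  20.  21.] [0.687 0.003 0.05 ]
top driver_grip 0.77 [345. 244.  19.  59.] [0.472 0.152 0.024]
```

Run:
```python
from h import *
a=cv2.imread('pics/scene.png')[120:340,130:470]; b=cv2.imread('pics/top.png')[110:300,100:500]
a=cv2.resize(a,None,fx=2,fy=2,interpolation=2); b=cv2.resize(b,None,fx=2,fy=2,interpolation=2)
cv2.imwrite('pics/a1.png',a); cv2.imwrite('pics/b1.png',b)
d=np.load('top.npz'); P=cloud(d)
for n,(r0,r1,c0,c1) in dict(stand=(165,215,430,480),vise=(130,215,280,365)).items():
    Q=P[r0:r1,c0:c1]; print(n); print((Q[::3,::3,2]*1000).round().astype(int))
print(P[189,453],P[172,323], d['pose'])
```

```text
stand
[[   6    3    3   -3    2    0    0   -1    5    3    1    3    0    4
    -3    2    0]
 [  -7    0   -5    2   -2   -2    1   -2    2    3   -3    3    3    6
     1    3    3]
 [  -2    1    1   -6   -1    0    4    1    4    4    1    2    4   -6
     5    4    3]
 [   1    0    3   -1    0   18   12   19   11   15   14   17   -1   -5
     0    0    0]
 [  -2   -2   -1   -1   16   21   15   18   87   92   93   14   23    0
     7   -1   -2]
 [  -1    0    1   17   21   17   13   16   81   90   86   94   13   19
    -2    5   -1]
 [   2    7   10   18   17   13   15   14   14   90   94   92   22   20
     2    1    1]
 [   3    0   18   16   15   12   22   33   65   88   92   90   12   16
     0 1457    1]
 [  -4    4   14   15   15   14   17   34   67   81   90   92   87   12
    19   -2   -3]
 [   7    0   14   15   15   11   16   29   47   63   91   90   93   16
    16    0    5]
 [   6    0   12   19   17   13   18   14   15   11   87   92   93   16
    -4    1    4]
 [   2    5   -6   18   16   10   15   12   14   14 1457   12   16   16
     1    0    3]
 [  -2   -2   
[... 4492 characters left out ...]
    7   -7   -1   -5    5   -6   -3    1    0
     2]
 [   1    0    6    3    0   -4   -1    4    5    4 1457    0    4    0
     3    1   -2    5   -3   -4   -4    6    7   -2   -2   -2   -2   -3
     2]
 [   2   -1    2    2    0    4    2   -1   -2    0    4    0    6   -6
     1    0    3    3    1    2   -4    2   28   20    2   -2   -1    3
     5]]
[ 0.58725138 -0.16108433  0.05926088] [0.63996665 0.21262625 0.09072175] [[-2.21243797e-02 -9.94738540e-01  1.00028737e-01  4.08428863e-01]
 [-9.99749307e-01  2.23575111e-02  1.21009921e-03  2.35311609e-01]
 [-3.44012591e-03 -9.99768874e-02 -9.94983813e-01  1.45729212e+00]
 [ 0.00000000e+00  0.00000000e+00  0.00000000e+00  1.00000000e+00]]
```

View pics/a1.png

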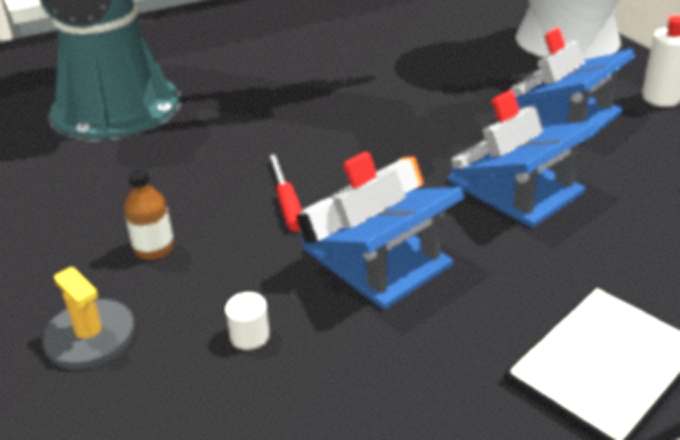

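View pics/b1.png

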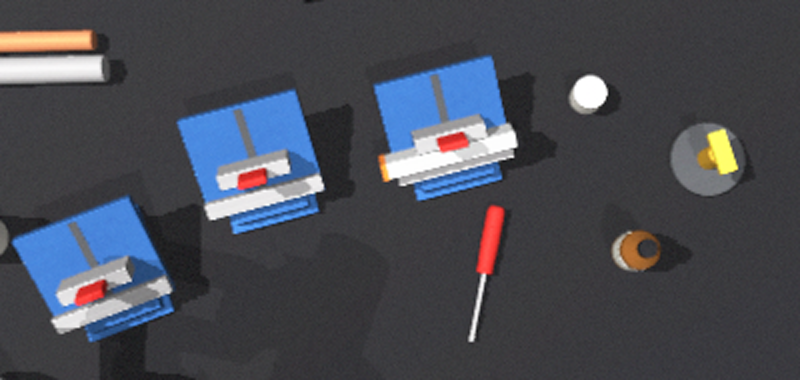

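Candidates for the vise (top picture pixels): (323,172), (225,191) and (150,244). The first is nearest to the base at about 0.68 m and is the only one holding the beam. The yellow stand is at about (458,185), with its long side turned about 20°. The only red lying object is the screwdriver at (345,244). Next I fit the vise pose.

Run:
```python
from h import *
for c in ['top','scene']:
    d=np.load(c+'.npz'); P=cloud(d); hsv=cv2.cvtColor(d['frame'],cv2.COLOR_RGB2HSV); H,S,V=[hsv[...,i].astype(int) for i in range(3)]
    near=(np.hypot(P[...,0]-.64,P[...,1]-.21)<.16)&(P[...,2]>.03)&(P[...,2]<.2)
    blue=near&(H>100)&(H<125)&(S>120)&(P[...,2]>.065)
    Q=P[blue]; 
    for k in range(4):
        m=Q.mean(0); n=np.linalg.svd(Q-m)[2][2]; n*=np.sign(n[2]); e=(Q-m)@n; Q=Q[abs(e)<max(.006,.015/(k+1))]
    print(c,'bed',len(Q),m.round(3),n.round(3),'tilt',np.degrees(np.arccos(n[2])),'yaw',np.degrees(np.arctan2(-n[1],-n[0])))
    red=near&((H<8)|(H>172))&(S>140); p=P[red]; hb=(p-m)@n
    print('fin',len(p),p.mean(0).round(4),np.percentile(hb,[5,50,95]).round(4), p[hb>.072].mean(0).round(4))
    yel=(np.hypot(P[...,0]-.6,P[...,1]+.17)<.1)&(H>20)&(H<35)&(S>120)&(P[...,2]>.08)&(P[...,2]<.1)
    q=P[yel]; r=cv2.minAreaRect((q[:,:2]*1000).astype(np.float32)); print('stand',len(q),q.mean(0).round(4),r)
    org=near&(H>8)&(H<20)&(S>130); print('orange',org.sum(),P[org].mean(0).round(3) if org.any() else '')
```

```text
top bed 1616 [0.674 0.222 0.1  ] [-0.458 -0.106  0.883] tilt 28.021243594653075 yaw 13.081087454864791
fin 107 [0.6008 0.2021 0.1372] [0.0273 0.074  0.0835] [0.6022 0.2048 0.1514]
stand 201 [ 0.5916 -0.1744  0.0904] ((592.0633544921875, -174.42298889160156), (59.367679595947266, 29.073537826538086), 13.318601608276367)
orange 17 [0.58  0.302 0.095]
scene bed 723 [0.691 0.21  0.103] [-0.41  -0.107  0.906] tilt 25.051721497768682 yaw 14.648038476861512
fin 192 [0.6134 0.196  0.1346] [0.0374 0.0631 0.0793] [0.6071 0.2013 0.1487]
stand 218 [ 0.5994 -0.1765  0.0884] ((595.8076782226562, -176.5740203857422), (63.97432327270508, 24.671092987060547), 15.063018798828125)
orange 16 [0.591 0.305 0.092]
```

```bash
cat >> h.py <<'E'
def axes(tilt,yaw):
    "tool x=vise y, tool y=up slope, tool z=into bed (deg)"
    t,y=np.radians([tilt,yaw]); n=np.array([-np.sin(t)*np.cos(y),-np.sin(t)*np.sin(y),np.cos(t)])
    u=np.array([np.cos(t)*np.cos(y),np.cos(t)*np.sin(y),np.sin(t)]); return np.stack([np.cross(n,u),u,-n],1)
def rq(q): return R.from_quat(np.roll(q,-1)).as_matrix()
def go(p,Rt,grasp=0.):
    "row to take TCP (grasp: point that many m behind TCP) to p"
    s=robot.sense(); R0=rq(s['tcp_rot']); p=np.array(p)+Rt[:,2]*grasp
    d=R0.T@(p-s['ee_pos'])*100; w=np.degrees(R.from_matrix(R0.T@Rt).as_rotvec())
    print('t',round(s['t'],2),'row',d.round(2).tolist(),w.round(1).tolist(),'F',s['contact_force'].round(1) if hasattr(s['contact_force'],'round') else s['contact_force'])
E
python3 -c "
from h import *
go([.35,.40,.30],rq(robot.sense()['tcp_rot']))
go([.556,.192,.245],axes(28,13))"
```

```text
t 0.9 row [-24.64, -12.9, -6.87] [0.0, 0.0, 0.0] F [ 0.8  0.4 -0.4]
t 0.9 row [-49.54, -28.29, -1.37] [-25.1, -15.5, 62.1] F [ 0.8  0.4 -0.4]
```

>>> send_rows(plan=[{"tx": -12,"ty": -7,"tz": -7,"claw": 4.5},{"tx": -22,"ty": -12.9,"tz": -7,"wx": -12,"wy": -7,"wz": 30,"claw": 4.5},{"tx": -49.5,"ty": -28.3,"tz": -1.4,"wx": -25.1,"wy": -15.5,"wz": 62.1,"claw": 4.5},{"tx": -49.5,"ty": -28.3,"tz": -1.4,"wx": -25.1,"wy": -15.5,"wz": 62.1,"claw": 4.5},{"tx": -49.5,"ty": -28.3,"tz": -1.4,"wx": -25.1,"wy": -15.5,"wz": 62.1,"claw": 4.5},{"tx": -49.5,"ty": -28.3,"tz": -1.4,"wx": -25.1,"wy": -15.5,"wz": 62.1,"claw": 4.5},{"tx": -49.5,"ty": -28.3,"tz": -1.4,"wx": -25.1,"wy": -15.5,"wz": 62.1,"claw": 4.5},{"tx": -49.5,"ty": -28.3,"tz": -1.4,"wx": -25.1,"wy": -15.5,"wz": 62.1,"claw": 4.5},{"tx": -49.5,"ty": -28.3,"tz": -1.4,"wx": -25.1,"wy": -15.5,"wz": 62.1,"claw": 4.5},{"tx": -49.5,"ty": -28.3,"tz": -1.4,"wx": -25.1,"wy": -15.5,"wz": 62.1,"claw": 4.5}])

```text
invalid input at $.plan[0]: expected keys tx, ty, tz, wx, wy, wz, claw
```

```bash
cat > look.py <<'E'
from h import *
import sys
s=robot.sense(); d=vision.get_image('wrist'); T=np.eye(4); T[:3,:3]=rq(s['tcp_rot']); T[:3,3]=s['ee_pos']
P=cloud(d,T@d['tool_from_camera']); save(sys.argv[1],d['frame']); np.savez('w.npz',P=P,f=d['frame'],z=d['z_map'])
print(s['ee_pos'],s['joints'],d['tool_from_camera'].round(3).tolist()); go([.611,.205,.135],axes(28,13),.019)
E
python3 look.py w1
```

```text
[0.14076661 0.58321462 0.23127468] [ 1.21888694e+00  3.58780842e-01  1.51040920e+00 -3.14180205e-05
  1.27250293e+00 -1.15091422e-01] [[0.0, -0.963, -0.27, 0.069], [1.0, 0.001, -0.001, -0.0], [0.001, -0.27, 0.963, -0.143], [0.0, 0.0, 0.0, 1.0]]
t 0.95 row [-55.38, -25.34, 11.31] [-25.1, -15.5, 62.1] F [-0.4  0.1 -1.1]
```

View pics/w1.png

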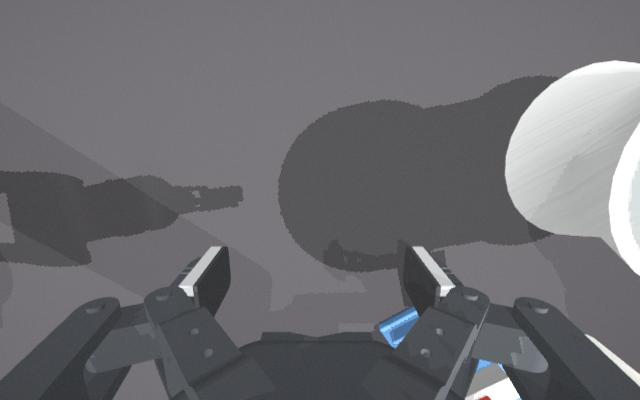

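The move was refused because every key is required. This picture is only the bench next to the fingers, from the start pose.

>>> send_rows(plan=[{"tx": -12,"ty": -7,"tz": -7,"wx": 0,"wy": 0,"wz": 0,"claw": 4.5},{"tx": -22,"ty": -12.9,"tz": -7,"wx": -12,"wy": -7,"wz": 30,"claw": 4.5},{"tx": -49.5,"ty": -28.3,"tz": -1.4,"wx": -25.1,"wy": -15.5,"wz": 62.1,"claw": 4.5},{"tx": -49.5,"ty": -28.3,"tz": -1.4,"wx": -25.1,"wy": -15.5,"wz": 62.1,"claw": 4.5},{"tx": -49.5,"ty": -28.3,"tz": -1.4,"wx": -25.1,"wy": -15.5,"wz": 62.1,"claw": 4.5},{"tx": -49.5,"ty": -28.3,"tz": -1.4,"wx": -25.1,"wy": -15.5,"wz": 62.1,"claw": 4.5},{"tx": -49.5,"ty": -28.3,"tz": -1.4,"wx": -25.1,"wy": -15.5,"wz": 62.1,"claw": 4.5},{"tx": -49.5,"ty": -28.3,"tz": -1.4,"wx": -25.1,"wy": -15.5,"wz": 62.1,"claw": 4.5},{"tx": -49.5,"ty": -28.3,"tz": -1.4,"wx": -25.1,"wy": -15.5,"wz": 62.1,"claw": 4.5},{"tx": -49.5,"ty": -28.3,"tz": -1.4,"wx": -25.1,"wy": -15.5,"wz": 62.1,"claw": 4.5}])

```text
t: 2.2
ee_pos: [0.5584, 0.1891, 0.2457]
tcp_rot: [0.152, 0.605, 0.758, 0.19]
contact_force: [-1.0, 0.2, 0.3]
finger_gap: 0.045
```

```bash
python3 look.py w2
python3 - <<'E'
from h import *
d=np.load('w.npz'); P=d['P']; hsv=cv2.cvtColor(d['f'],cv2.COLOR_RGB2HSV); H,S,V=[hsv[...,i].astype(int) for i in range(3)]
near=(np.hypot(P[...,0]-.64,P[...,1]-.21)<.16)&(P[...,2]>.03)&(P[...,2]<.2)&(d['z']>.12)
Q=P[near&(H>100)&(H<125)&(S>120)&(P[...,2]>.065)]
for k in range(4):
    m=Q.mean(0); n=np.linalg.svd(Q-m,full_matrices=False)[2][2]; n*=np.sign(n[2]); e=(Q-m)@n; Q=Q[abs(e)<max(.004,.015/(k+1))]
print(len(Q),n,np.degrees(np.arccos(n[2])),np.degrees(np.arctan2(-n[1],-n[0])))
A=axes(28,13); L=(P-m)@A; h=-L[...,2]
red=near&((H<8)|(H>172))&(S>140)&(h>.074)&(h<.09)
p=(P[red]-m)@A; print('fin top',p.mean(0),p.min(0),p.max(0),P[red].mean(0), cv2.minAreaRect((p[:,:2]*1000).astype(np.float32)))
b=near&(S<60)&(h>.034)&(h<.05)
p=(P[b]-m)@A; print('beam+jaw top',cv2.minAreaRect((p[:,:2]*1000).astype(np.float32)),p.min(0),p.max(0))
E
```

```text
[0.55842276 0.18908998 0.24574   ] [ 0.2037029   0.12390595  1.92315862  0.01566048  0.60366383 -0.02991771] [[0.001, -0.963, -0.271, 0.068], [1.0, 0.001, -0.0, -0.0], [0.0, -0.271, 0.963, -0.143], [0.0, 0.0, 0.0, 1.0]]
t 2.25 row [0.41, -0.42, 14.23] [0.1, 0.1, -0.2] F [ 2.1 -0.2 -0.1]
9852 [-0.45641329 -0.1065693   0.88336283] 27.949280409782297 13.14269685462828
fin top [-0.0089302  -0.04255937 -0.08058873] [-0.02828536 -0.04840953 -0.08294141] [ 0.00956634 -0.03709375 -0.07537261] [0.60030416 0.20480732 0.15002498] ((-9.361842155456543, -42.61208724975586), (11.177996635437012, 37.88117980957031), 89.19855499267578)
beam+jaw top ((-11.279571533203125, -57.369178771972656), (48.80750274658203, 192.99302673339844), 89.8192367553711) [-0.10779375 -0.08203039 -0.04653185] [ 0.08515662 -0.03303677 -0.0340782 ]
```

View pics/w2.png

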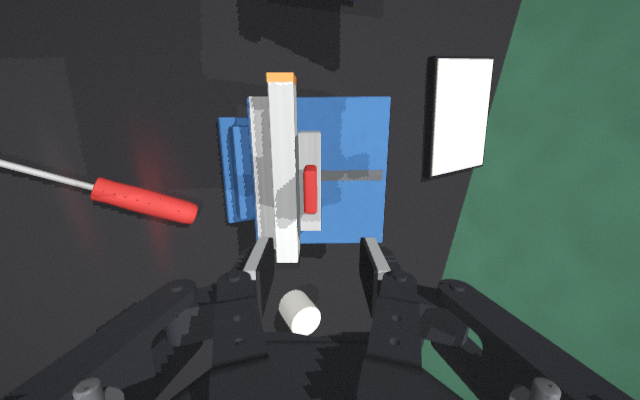

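```bash
python3 -c "
from h import *
go([.6069,.2062,.1377],axes(28,13),.019)"
```

```text
t 2.25 row [0.62, -0.62, 13.81] [0.1, 0.1, -0.2] F [ 2.1 -0.2 -0.1]
```

>>> send_rows(plan=[{"tx": 0.6,"ty": -0.6,"tz": 5,"wx": 0,"wy": 0,"wz": 0,"claw": 4.5},{"tx": 0.6,"ty": -0.6,"tz": 10,"wx": 0,"wy": 0,"wz": 0,"claw": 4.5},{"tx": 0.6,"ty": -0.6,"tz": 13.8,"wx": 0,"wy": 0,"wz": 0,"claw": 4.5},{"tx": 0.6,"ty": -0.6,"tz": 13.8,"wx": 0,"wy": 0,"wz": 0,"claw": 2},{"tx": 0.6,"ty": -0.6,"tz": 13.8,"wx": 0,"wy": 0,"wz": 0,"claw": 0.5},{"tx": 0.6,"ty": -0.6,"tz": 13.8,"wx": 0,"wy": 0,"wz": 0,"claw": 0.5},{"tx": 0.6,"ty": -0.6,"tz": 13.8,"wx": 0,"wy": 0,"wz": 0,"claw": 0.5}], grip_force=50)

```text
t: 3.12
ee_pos: [0.6126, 0.2119, 0.1219]
tcp_rot: [0.151, 0.604, 0.759, 0.19]
contact_force: [10.6, 4.9, -17.7]
finger_gap: 0.0112
```

>>> send_rows(plan=[{"tx": 0,"ty": 0.8,"tz": 0,"wx": 0,"wy": 0,"wz": 0,"claw": 0.5},{"tx": 0,"ty": 1.6,"tz": 0,"wx": 0,"wy": 0,"wz": 0,"claw": 0.5},{"tx": 0,"ty": 2.5,"tz": 0,"wx": 0,"wy": 0,"wz": 0,"claw": 0.5},{"tx": 0,"ty": 3.4,"tz": 0,"wx": 0,"wy": 0,"wz": 0,"claw": 0.5},{"tx": 0,"ty": 4.2,"tz": 0,"wx": 0,"wy": 0,"wz": 0,"claw": 0.5},{"tx": 0,"ty": 5.0,"tz": 0,"wx": 0,"wy": 0,"wz": 0,"claw": 0.5},{"tx": 0,"ty": 5.5,"tz": 0,"wx": 0,"wy": 0,"wz": 0,"claw": 0.5},{"tx": 0,"ty": 5.6,"tz": 0,"wx": 0,"wy": 0,"wz": 0,"claw": 0.5},{"tx": 0,"ty": 5.6,"tz": 0,"wx": 0,"wy": 0,"wz": 0,"claw": 0.5}])

```text
t: 4.25
ee_pos: [0.6571, 0.2224, 0.1461]
tcp_rot: [0.149, 0.604, 0.76, 0.188]
contact_force: [-5.9, 2.3, -8.7]
finger_gap: 0.0114
```

>>> send_rows(plan=[{"tx": 0,"ty": 0.3,"tz": 0,"wx": 0,"wy": 0,"wz": 0,"claw": 0.5},{"tx": 0,"ty": 0.3,"tz": 0,"wx": 0,"wy": 0,"wz": 0,"claw": 0.5},{"tx": 0,"ty": 0.3,"tz": 0,"wx": 0,"wy": 0,"wz": 0,"claw": 0.5}])

```text
t: 4.62
ee_pos: [0.6598, 0.223, 0.1476]
tcp_rot: [0.149, 0.604, 0.76, 0.188]
contact_force: [-4.4, 3.1, -8.2]
finger_gap: 0.0112
```

>>> send_rows(plan=[{"tx": 0,"ty": 0,"tz": 0,"wx": 0,"wy": 0,"wz": 0,"claw": 4.5},{"tx": 0,"ty": 0,"tz": 0,"wx": 0,"wy": 0,"wz": 0,"claw": 4.5},{"tx": 0,"ty": 0,"tz": 0,"wx": 0,"wy": 0,"wz": 0,"claw": 4.5},{"tx": 0,"ty": 0,"tz": -5,"wx": 0,"wy": 0,"wz": 0,"claw": 5},{"tx": 0,"ty": -5,"tz": -10,"wx": 0,"wy": 0,"wz": 0,"claw": 5},{"tx": -2,"ty": -8,"tz": -12,"wx": 0,"wy": 0,"wz": 0,"claw": 5},{"tx": -2,"ty": -8,"tz": -12,"wx": 0,"wy": 0,"wz": 0,"claw": 5},{"tx": -2,"ty": -8,"tz": -12,"wx": 0,"wy": 0,"wz": 0,"claw": 5}])

```text
t: 5.62
ee_pos: [0.545, 0.1749, 0.218]
tcp_rot: [0.152, 0.604, 0.759, 0.191]
contact_force: [0.9, 0.0, -0.8]
finger_gap: 0.0498
```

```bash
python3 look.py w3
python3 - <<'E'
from h import *
d=np.load('w.npz'); P=d['P']; hsv=cv2.cvtColor(d['f'],cv2.COLOR_RGB2HSV); H,S,V=[hsv[...,i].astype(int) for i in range(3)]
near=(np.hypot(P[...,0]-.64,P[...,1]-.21)<.18)&(P[...,2]>.03)&(P[...,2]<.2)&(d['z']>.12)
Q=P[near&(H>100)&(H<125)&(S>120)&(P[...,2]>.065)]
for k in range(4):
    m=Q.mean(0); n=np.linalg.svd(Q-m,full_matrices=False)[2][2]; n*=np.sign(n[2]); e=(Q-m)@n; Q=Q[abs(e)<max(.004,.015/(k+1))]
A=axes(28,13); f0=np.array([.6005,.2047,.150])-A[:,2]*-.081  # bed point under closed fin
L=(P-f0)@A; h=-L[...,2]; print('bed tilt',np.degrees(np.arccos(n[2])),np.degrees(np.arctan2(-n[1],-n[0])),'bed h', np.median(((Q-f0)@A)[:,2]))
red=near&((H<8)|(H>172))&(S>140)&(h>.074)&(h<.09)
p=L[red]; print('fin top',p.mean(0),len(p))
for nm,s in dict(top=(S<60)&(L[...,1]<.01),orange=(H>8)&(H<20)&(S>130)).items():
    b=near&s&(h>.035)&(h<.046)&(L[...,1]<.01); p=L[b]; print(nm,len(p),np.percentile(p,[1,50,99],axis=0).round(4).tolist(),cv2.minAreaRect((p[:,:2]*1000).astype(np.float32)))
np.save('f0.npy',f0)
E
```

```text
[0.54504945 0.17491937 0.21798365] [ 0.17352594  0.1369667   1.99410453  0.05023183  0.5192483  -0.09025119] [[0.001, -0.963, -0.271, 0.068], [1.0, 0.001, -0.0, -0.0], [0.001, -0.271, 0.963, -0.143], [0.0, 0.0, 0.0, 1.0]]
t 5.67 row [1.44, 2.31, 12.53] [0.2, 0.0, -0.0] F [-0.   0.5  0.1]
bed tilt 27.955164539605015 13.152160405988544 bed h -0.000505107909624789
fin top [ 0.0005588   0.05199916 -0.08047172] 738
top 5076 [[-0.0962, -0.0391, -0.0422], [0.0119, -0.0274, -0.0405], [0.0935, -0.0158, -0.0388]] ((-1.9890213012695312, -27.231277465820312), (24.165103912353516, 193.10397338867188), 89.60232543945312)
orange 262 [[0.0957, -0.0398, -0.0425], [0.099, -0.0279, -0.041], [0.1023, -0.0159, -0.0391]] ((98.77404022216797, -27.866491317749023), (23.92767333984375, 7.319636344909668), 89.61807250976562)
```

View pics/w3.png

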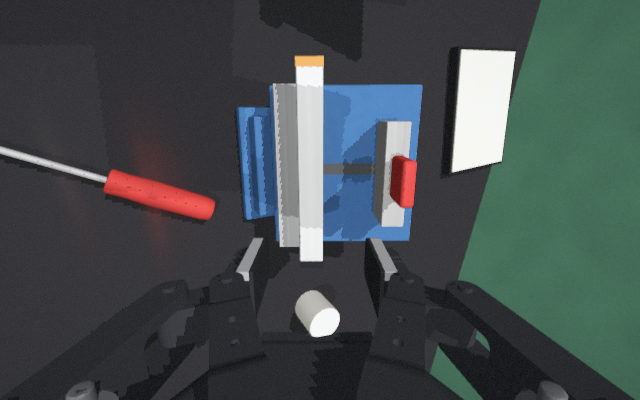

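```bash
cat > g.py <<'E'
from h import *
import sys
x,h=map(float,sys.argv[1:3]); A=axes(28,13); f0=np.load('f0.npy')
go(f0+A@[x,-.0275,-h],A); s=robot.sense()
print(s['finger_gap'],'tcp in vise',((s['ee_pos']-f0)@A).round(4),'F tool',(rq(s['tcp_rot']).T@s['contact_force']).round(2),'M tool',(rq(s['tcp_rot']).T@s['wrist_torque']).round(3),'Mw',np.round(s['wrist_torque'],3), np.round(s['joints'],2))
E
python3 g.py .002 .0165
```

```text
t 5.67 row [1.84, -0.65, 15.26] [0.2, 0.0, -0.0] F [-0.   0.5  0.1]
0.050164716117510895 tcp in vise [-0.0164 -0.0215 -0.1691] F tool [ 0.47  0.15 -0.06] M tool [0.211 0.018 0.028] Mw [-0.019  0.212 -0.016] [ 0.17  0.14  1.99  0.05  0.52 -0.09]
```

>>> send_rows(plan=[{"tx": 1.8,"ty": -0.6,"tz": 5,"wx": 0.2,"wy": 0,"wz": 0,"claw": 5},{"tx": 1.8,"ty": -0.6,"tz": 10,"wx": 0.2,"wy": 0,"wz": 0,"claw": 5},{"tx": 1.8,"ty": -0.6,"tz": 13,"wx": 0.2,"wy": 0,"wz": 0,"claw": 5},{"tx": 1.8,"ty": -0.6,"tz": 15.2,"wx": 0.2,"wy": 0,"wz": 0,"claw": 5},{"tx": 1.8,"ty": -0.6,"tz": 15.2,"wx": 0.2,"wy": 0,"wz": 0,"claw": 5}])

```text
t: 6.3
ee_pos: [0.6049, 0.2078, 0.0776]
tcp_rot: [0.149, 0.604, 0.76, 0.187]
contact_force: [-0.0, 0.8, -0.4]
finger_gap: 0.05
```

```bash
python3 g.py .002 .0165
```

```text
t 6.3 row [-0.0, 0.21, -0.18] [-0.3, -0.0, 0.0] F [-0.   0.8 -0.4]
0.050041209923634075 tcp in vise [ 0.002  -0.0296 -0.0147] F tool [ 0.81 -0.04  0.45] M tool [ 0.244 -0.048 -0.005] Mw [-0.099  0.228 -0.018] [ 0.22  0.46  1.99  0.01  0.21 -0.02]
```

>>> send_rows(plan=[{"tx": 0,"ty": 0.2,"tz": -0.3,"wx": 0,"wy": 0,"wz": 0,"claw": 5},{"tx": 0,"ty": 0.2,"tz": -0.3,"wx": 0,"wy": 0,"wz": 0,"claw": 3},{"tx": 0,"ty": 0.2,"tz": -0.3,"wx": 0,"wy": 0,"wz": 0,"claw": 2},{"tx": 0,"ty": 0.2,"tz": -0.3,"wx": 0,"wy": 0,"wz": 0,"claw": 1.5},{"tx": 0,"ty": 0.2,"tz": -0.3,"wx": 0,"wy": 0,"wz": 0,"claw": 1.5},{"tx": 0,"ty": 0.2,"tz": -0.3,"wx": 0,"wy": 0,"wz": 0,"claw": 1.5}], grip_force=110)

```text
t: 7.05
ee_pos: [0.6046, 0.2075, 0.085]
tcp_rot: [0.15, 0.604, 0.759, 0.189]
contact_force: [-4.0, -0.2, 7.6]
finger_gap: 0.0216
```

```bash
python3 g.py .002 .0165
```

```text
t 7.05 row [0.01, -0.11, 0.49] [-0.0, -0.0, 0.0] F [-4.  -0.2  7.6]
0.021613401454081978 tcp in vise [ 0.0019 -0.0264 -0.0214] F tool [ 0.65  0.1  -8.56] M tool [ 0.191  0.056 -0.037] Mw [-0.012  0.193  0.059] [ 0.22  0.45  1.99  0.01  0.22 -0.02]
```

>>> send_rows(plan=[{"tx": 0,"ty": 0,"tz": -0.4,"wx": 0,"wy": 0,"wz": 0,"claw": 1.5},{"tx": 0,"ty": 0,"tz": -0.8,"wx": 0,"wy": 0,"wz": 0,"claw": 1.5},{"tx": 0,"ty": 0.2,"tz": -1.2,"wx": 0,"wy": 0,"wz": 0,"claw": 1.5},{"tx": 0,"ty": 0.2,"tz": -1.2,"wx": 0,"wy": 0,"wz": 0,"claw": 1.5},{"tx": 0,"ty": 0.2,"tz": -1.2,"wx": 0,"wy": 0,"wz": 0,"claw": 1.5},{"tx": 0,"ty": 0.2,"tz": -1.2,"wx": 0,"wy": 0,"wz": 0,"claw": 1.5}])

```text
t: 7.8
ee_pos: [0.5999, 0.2064, 0.0942]
tcp_rot: [0.149, 0.604, 0.76, 0.188]
contact_force: [0.0, 0.2, -6.2]
finger_gap: 0.0217
```

```bash
python3 g.py .002 .0165; python3 look.py w4
```

```text
t 7.8 row [0.02, -0.11, 1.53] [-0.3, -0.0, -0.0] F [ 0.   0.2 -6.2]
0.02170270628956933 tcp in vise [ 0.0018 -0.0264 -0.0318] F tool [ 0.16 -2.83  5.49] M tool [0.655 0.256 0.154] Mw [ 0.143  0.706 -0.017] [ 0.22  0.43  1.99  0.01  0.24 -0.02]
[0.59991119 0.20638439 0.09421621] [ 0.22073219  0.42684572  1.98837517  0.01263466  0.24233026 -0.01758909] [[0.001, -0.963, -0.271, 0.068], [1.0, 0.001, -0.0, -0.0], [0.001, -0.271, 0.963, -0.143], [0.0, 0.0, 0.0, 1.0]]
t 7.85 row [-0.38, 2.83, -1.23] [-0.3, -0.0, -0.0] F [ 0.3 -0.3 -6.1]
```

View pics/w4.png

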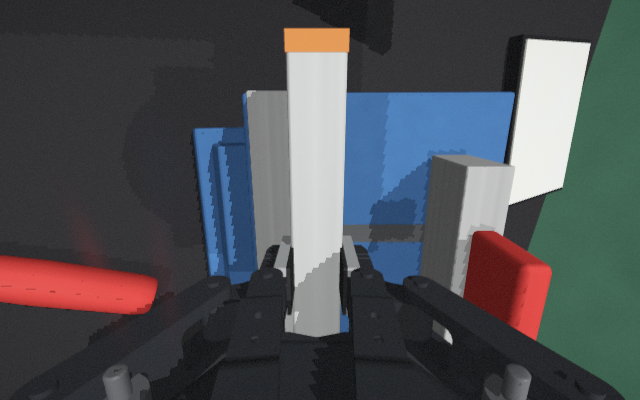

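```bash
cat > slope.py <<'E'
from h import *
d=np.load('w.npz'); P=d['P']; A=axes(28,13); L=(P-np.load('f0.npy'))@A; S=cv2.cvtColor(d['f'],cv2.COLOR_RGB2HSV)[...,1]
m=(d['z']>.05)&(abs(L[...,1]+.0275)<.008)&(L[...,0]>.02)&(L[...,0]<.11)&(-L[...,2]>.03)&(-L[...,2]<.1)
p=L[m]; c=np.polyfit(p[:,0],-p[:,2],1); print(len(p),'slope deg',np.degrees(np.arctan(c[0])),'h at 0',c[1])
E
python3 slope.py
```

```text
7865 slope deg 0.6067203953175091 h at 0 0.05072819330137592
```

>>> send_rows(plan=[{"tx": 0,"ty": 0,"tz": -1,"wx": 0,"wy": 0,"wz": 0,"claw": 1.5},{"tx": 0,"ty": 0,"tz": -2.5,"wx": 0,"wy": 0,"wz": 0,"claw": 1.5},{"tx": 0,"ty": 0,"tz": -4,"wx": 0,"wy": 0,"wz": 0,"claw": 1.5},{"tx": 0,"ty": 0,"tz": -5.5,"wx": 0,"wy": 0,"wz": 0,"claw": 1.5},{"tx": 0,"ty": 0,"tz": -7,"wx": 0,"wy": 0,"wz": 0,"claw": 1.5},{"tx": 0,"ty": 0,"tz": -7,"wx": 0,"wy": 0,"wz": 0,"claw": 1.5},{"tx": 0,"ty": 0,"tz": -7,"wx": 0,"wy": 0,"wz": 0,"claw": 1.5}])

```text
t: 8.72
ee_pos: [0.5689, 0.1992, 0.1569]
tcp_rot: [0.15, 0.604, 0.76, 0.188]
contact_force: [0.5, -0.3, -6.1]
finger_gap: 0.0218
```

```bash
cat > meas.py <<'E'
from h import *
F=[];M=[]
for i in range(8):
    vision.get_image('wrist'); s=robot.sense(); Q=rq(s['tcp_rot']); F.append(Q.T@s['contact_force']); M.append(Q.T@s['wrist_torque'])
F=np.array(F);M=np.array(M); print('t',s['t'],'F',F.mean(0).round(2),F.std(0).round(2),'M',M.mean(0).round(3),M.std(0).round(3),'a(My)',(-M.mean(0)[1]/F.mean(0)[2]).round(4),'|F|',np.linalg.norm(F.mean(0)).round(2)); print(s['ee_pos'],Q.round(3).tolist())
E
python3 meas.py; python3 look.py w5
python3 - <<'E'
from h import *
A=axes(0,14); go([.594,-.176,.24],A)
E
```

```text
t 9.125 F [-0.1  -3.73  6.33] [0.47 0.55 0.41] M [0.814 0.275 0.146] [0.022 0.029 0.018] a(My) -0.0434 |F| 7.35
[0.56886846 0.19917633 0.15639724] [[-0.225, 0.862, 0.455], [0.974, 0.199, 0.105], [0.0, 0.466, -0.885]]
[0.56886846 0.19917633 0.15639724] [ 0.22021499  0.28028508  2.00038516  0.00879863  0.37563562 -0.01417003] [[0.001, -0.963, -0.271, 0.068], [1.0, 0.001, -0.0, -0.0], [0.001, -0.271, 0.963, -0.143], [0.0, 0.0, 0.0, 1.0]]
t 9.18 row [-0.38, 2.75, 5.78] [-0.2, -0.0, 0.0] F [ 0.4  0.5 -6.9]
t 9.18 row [-37.12, -1.41, -10.19] [27.8, 0.2, -1.0] F [ 0.4  0.5 -6.9]
```

Run:
```python
from h import *
A=axes(0,14); go([.584,-.135,.22],A)
```

```text
t 9.18 row [-32.9, -2.39, -8.44] [27.8, 0.2, -1.0] F [ 0.4  0.5 -6.9]
```

>>> send_rows(plan=[{"tx": -1,"ty": -0.5,"tz": -4,"wx": 0,"wy": 0,"wz": 0,"claw": 1.5},{"tx": -4,"ty": -2,"tz": -8.4,"wx": 3,"wy": 0,"wz": 0,"claw": 1.5},{"tx": -8,"ty": -2.4,"tz": -9.5,"wx": 7,"wy": 0,"wz": 0,"claw": 1.5},{"tx": -12,"ty": -2.4,"tz": -9.5,"wx": 11,"wy": 0,"wz": 0,"claw": 1.5},{"tx": -16.5,"ty": -2.4,"tz": -9,"wx": 15,"wy": 0,"wz": 0,"claw": 1.5},{"tx": -21,"ty": -2.4,"tz": -8.4,"wx": 19,"wy": 0.2,"wz": -1,"claw": 1.5},{"tx": -25.5,"ty": -2.4,"tz": -8.4,"wx": 23,"wy": 0.2,"wz": -1,"claw": 1.5},{"tx": -29.5,"ty": -2.4,"tz": -8.4,"wx": 26,"wy": 0.2,"wz": -1,"claw": 1.5},{"tx": -32,"ty": -2.4,"tz": -8.4,"wx": 27.8,"wy": 0.2,"wz": -1,"claw": 1.5},{"tx": -32.9,"ty": -2.4,"tz": -8.4,"wx": 27.8,"wy": 0.2,"wz": -1,"claw": 1.5}])

```text
t: 10.42
ee_pos: [0.5856, -0.1366, 0.2194]
tcp_rot: [0.001, 0.616, 0.788, 0.0]
contact_force: [0.2, 0.9, -8.1]
finger_gap: 0.021
```

>>> send_rows(plan=[{"tx": 0,"ty": 0,"tz": 0,"wx": 0,"wy": 0,"wz": 0,"claw": 1.5},{"tx": 0,"ty": 0,"tz": 0,"wx": 0,"wy": 0,"wz": 0,"claw": 1.5}])

```text
t: 10.68
ee_pos: [0.5834, -0.1338, 0.2197]
tcp_rot: [0.0, 0.615, 0.788, 0.0]
contact_force: [0.2, 0.3, -7.0]
finger_gap: 0.0212
```

```bash
python3 meas.py; python3 look.py w6
cat > chk.py <<'E'
from h import *
s=robot.sense(); w=np.load('w.npz'); Q=rq(s['tcp_rot']); L=(w['P']-s['ee_pos'])@Q
m=(w['z']>.05)&(abs(L[...,1])<.009)&(L[...,0]>.02)&(L[...,0]<.13)&(L[...,2]<.03)&(L[...,2]>-.04)
p=L[m]; c,*_=np.linalg.lstsq(np.c_[p[:,:2],np.ones(len(p))],p[:,2],rcond=None)
print('n',len(p),'z=ax+by+c',c,'end x',np.percentile(p[:,0],99))
nn=Q@np.r_[c[:2],-1]; nn/=np.linalg.norm(nn); print('top normal tilt (deg) along beam/across',np.degrees([nn@Q[:,0],nn@Q[:,1]]),'world',nn)
for cam in ['top','scene']:
    d=vision.get_image(cam); save(cam+'2',d['frame']); P=cloud(d); hsv=cv2.cvtColor(d['frame'],cv2.COLOR_RGB2HSV); H,S=hsv[...,0],hsv[...,1]
    yel=(np.hypot(P[...,0]-.6,P[...,1]+.17)<.1)&(H>20)&(H<35)&(S>120)&(P[...,2]>.08)&(P[...,2]<.1)
    q=P[yel]; print(cam,len(q),q.mean(0) if len(q) else '')
E
python3 chk.py
```

```text
t 11.075 F [-0.04 -0.21  7.37] [0.24 0.52 0.39] M [-0.012  0.336 -0.019] [0.029 0.022 0.037] a(My) -0.0456 |F| 7.37
[ 0.58407296 -0.1346955   0.21992641] [[-0.243, 0.97, 0.001], [0.97, 0.243, -0.001], [-0.001, 0.001, -1.0]]
[ 0.58407296 -0.1346955   0.21992641] [-3.41704428e-01  3.67462955e-01  1.52673242e+00 -2.52037551e-04
  1.24622482e+00 -5.86693609e-01] [[0.0, -0.963, -0.271, 0.068], [1.0, 0.001, -0.0, -0.0], [0.001, -0.271, 0.963, -0.143], [0.0, 0.0, 0.0, 1.0]]
t 11.12 row [32.3, 11.73, 10.15] [-28.0, -0.2, 1.0] F [ 0.   0.5 -7.2]
n 8735 z=ax+by+c [-0.01196766  0.00086198 -0.01869362] end x 0.09991082871515161
top normal tilt (deg) along beam/across [-0.68564699  0.04938436] world [ 0.00272372 -0.01079555  0.99993802]
top 45 [ 0.57412124 -0.17457195  0.09053405]
scene 222 [ 0.59954305 -0.17633268  0.08809544]
```

Run:
```python
from h import *
w=np.load('w.npz'); P=w['P']; hsv=cv2.cvtColor(w['f'],cv2.COLOR_RGB2HSV); H,S=hsv[...,0],hsv[...,1]
y=(H>20)&(H<35)&(S>120); q=P[y&(P[...,2]>.08)&(P[...,2]<.1)]; print(y.sum(),len(q))
A=axes(0,14)
if len(q): print(q.mean(0)); l=(q-[.592,-.1744,.09])@A; print(np.percentile(l,[1,50,99],axis=0)); print(cv2.minAreaRect((q[:,:2]*1000).astype(np.float32)))
d=np.load('top.npz'); P=cloud(d); hsv=cv2.cvtColor(d['frame'],cv2.COLOR_RGB2HSV); H,S=hsv[...,0],hsv[...,1]
q=P[(H>18)&(H<38)&(S>90)&(P[...,2]>.084)&(P[...,2]<.098)&(abs(P[...,1]+.17)<.1)]; l=(q-[.592,-.1744,.09])@A; print(len(q),np.percentile(l,[2,50,98],axis=0))
```

```text
113 108
[ 0.58884687 -0.17117889  0.08966099]
[[-0.0036915  -0.02891412 -0.00176408]
 [ 0.0041815  -0.02577034 -0.00027646]
 [ 0.01063342  0.03017393  0.00823786]]
((591.8444213867188, -171.46678161621094), (59.20797348022461, 14.339054107666016), 15.208232879638672)
197 [[-0.01326286 -0.02850584 -0.00542803]
 [-0.00029363 -0.00023509 -0.0009385 ]
 [ 0.01148608  0.02857451  0.00516034]]
```

View pics/w6.png

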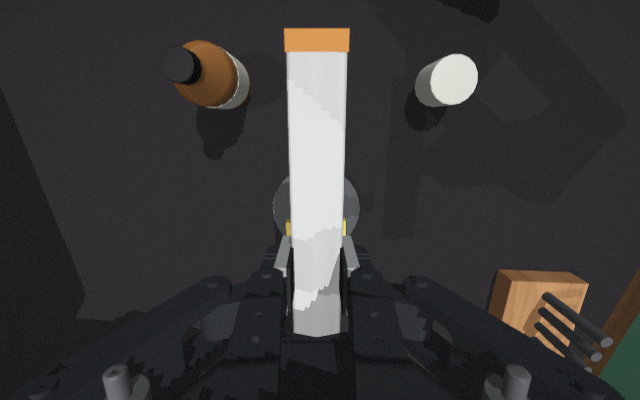

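Run:
```python
from h import *
go([.5812,-.1312,.114],axes(0,14.3))
```

```text
t 11.22 row [0.44, -0.2, 10.59] [0.0, 0.0, -0.3] F [ 0.   0.3 -7.1]
```

>>> send_rows(plan=[{"tx": 0.4,"ty": -0.2,"tz": 3,"wx": 0,"wy": -0.7,"wz": -0.3,"claw": 1.5},{"tx": 0.4,"ty": -0.2,"tz": 6,"wx": 0,"wy": -0.7,"wz": -0.3,"claw": 1.5},{"tx": 0.4,"ty": -0.2,"tz": 8.5,"wx": 0,"wy": -0.7,"wz": -0.3,"claw": 1.5},{"tx": 0.4,"ty": -0.2,"tz": 9.8,"wx": 0,"wy": -0.7,"wz": -0.3,"claw": 1.5},{"tx": 0.4,"ty": -0.2,"tz": 10.6,"wx": 0,"wy": -0.7,"wz": -0.3,"claw": 1.5},{"tx": 0.4,"ty": -0.2,"tz": 10.6,"wx": 0,"wy": -0.7,"wz": -0.3,"claw": 1.5},{"tx": 0.4,"ty": -0.2,"tz": 10.6,"wx": 0,"wy": -0.7,"wz": -0.3,"claw": 1.5}])

```text
t: 12.1
ee_pos: [0.582, -0.1319, 0.1147]
tcp_rot: [0.006, 0.613, 0.79, -0.003]
contact_force: [0.8, 0.0, -7.2]
finger_gap: 0.0214
```

```bash
python3 meas.py; python3 look.py w7; python3 chk.py
```

```text
t 12.5 F [0.3  0.   7.03] [0.38 0.42 0.57] M [0.019 0.334 0.007] [0.029 0.027 0.02 ] a(My) -0.0476 |F| 7.03
[ 0.58130361 -0.13165301  0.1140045 ] [[-0.247, 0.969, 0.004], [0.969, 0.247, -0.013], [-0.013, 0.001, -1.0]]
[ 0.58130361 -0.13165301  0.1140045 ] [-0.33197148  0.47506873  1.64883496 -0.01240229  1.00981037 -0.57528777] [[0.0, -0.963, -0.271, 0.068], [1.0, 0.001, -0.0, -0.0], [0.001, -0.271, 0.963, -0.143], [0.0, 0.0, 0.0, 1.0]]
t 12.55 row [31.86, 12.1, -0.83] [-27.9, 0.4, 1.5] F [-0.8 -0.6 -6.9]
n 8715 z=ax+by+c [-0.01168071  0.00289893 -0.01876067] end x 0.09981021887056392
top normal tilt (deg) along beam/across [-0.66920703  0.16608465] world [0.00167004 0.00193352 0.99999674]
top 0 
scene 102 [ 0.61572545 -0.17213462  0.08755757]
```

>>> send_rows(plan=[{"tx": 0.15,"ty": 0,"tz": 0.15,"wx": 0,"wy": 0,"wz": 0,"claw": 1.5},{"tx": 0.15,"ty": 0,"tz": 0.25,"wx": 0,"wy": 0,"wz": 0,"claw": 1.5},{"tx": 0.15,"ty": 0,"tz": 0.35,"wx": 0,"wy": 0,"wz": 0,"claw": 1.5},{"tx": 0.15,"ty": 0,"tz": 0.35,"wx": 0,"wy": 0,"wz": 0,"claw": 1.5}])

```text
t: 13.15
ee_pos: [0.5808, -0.1297, 0.1113]
tcp_rot: [0.005, 0.613, 0.79, -0.004]
contact_force: [-4.3, 3.0, 4.9]
finger_gap: 0.0214
```

```bash
python3 meas.py
```

```text
t 13.55 F [ 4.35 -2.82 -4.65] [0.35 0.38 0.33] M [0.47  0.753 0.07 ] [0.022 0.031 0.037] a(My) 0.1621 |F| 6.96
[ 0.58077153 -0.1297315   0.11130098] [[-0.247, 0.969, 0.004], [0.969, 0.247, -0.012], [-0.013, 0.001, -1.0]]
```

>>> send_rows(plan=[{"tx": -0.1,"ty": 0.05,"tz": -0.08,"wx": 0,"wy": 0,"wz": 0,"claw": 1.5},{"tx": -0.1,"ty": 0.05,"tz": -0.08,"wx": 0,"wy": 0,"wz": 0,"claw": 1.5},{"tx": -0.1,"ty": 0.05,"tz": -0.08,"wx": 0,"wy": 0,"wz": 0,"claw": 1.5}])

```text
t: 13.92
ee_pos: [0.5816, -0.1308, 0.1114]
tcp_rot: [0.005, 0.613, 0.79, -0.004]
contact_force: [-2.4, 3.8, 1.8]
finger_gap: 0.0217
```

```bash
python3 meas.py
```

```text
t 14.325 F [ 5.06 -1.49 -2.79] [0.38 0.57 0.46] M [0.305 0.947 0.082] [0.026 0.04  0.026] a(My) 0.3401 |F| 5.96
[ 0.58157496 -0.13076626  0.11137462] [[-0.247, 0.969, 0.004], [0.969, 0.247, -0.012], [-0.013, 0.001, -1.0]]
```

>>> send_rows(plan=[{"tx": -0.1,"ty": 0,"tz": -0.05,"wx": 0,"wy": 0,"wz": 0,"claw": 1.5},{"tx": -0.1,"ty": 0,"tz": -0.05,"wx": 0,"wy": 0,"wz": 0,"claw": 2.3},{"tx": -0.1,"ty": 0,"tz": -0.05,"wx": 0,"wy": 0,"wz": 0,"claw": 2.6},{"tx": -0.1,"ty": 0,"tz": -0.05,"wx": 0,"wy": 0,"wz": 0,"claw": 2.8},{"tx": -0.1,"ty": 0,"tz": -0.05,"wx": 0,"wy": 0,"wz": 0,"claw": 2.9}], grip_force=20)

```text
t: 14.95
ee_pos: [0.5824, -0.1324, 0.1121]
tcp_rot: [0.006, 0.613, 0.79, -0.004]
contact_force: [0.3, 0.5, 0.0]
finger_gap: 0.029
```

```bash
python3 meas.py; python3 look.py w8; python3 chk.py
```

```text
t 15.35 F [-0.24 -0.11 -0.13] [0.36 0.33 0.4 ] M [-0.007 -0.004 -0.012] [0.021 0.024 0.038] a(My) -0.0303 |F| 0.29
[ 0.58187858 -0.13201927  0.11164977] [[-0.247, 0.969, 0.004], [0.969, 0.247, -0.012], [-0.013, 0.001, -1.0]]
[ 0.58187858 -0.13201927  0.11164977] [-0.33222498  0.47886994  1.64919708 -0.01246051  1.00583176 -0.57554211] [[0.0, -0.963, -0.271, 0.068], [1.0, 0.001, -0.0, -0.0], [0.001, -0.271, 0.963, -0.143], [0.0, 0.0, 0.0, 1.0]]
t 15.4 row [31.9, 12.05, -1.07] [-28.0, 0.4, 1.5] F [ 0.7 -0.1  0.8]
n 8698 z=ax+by+c [-0.01480625  0.00071903 -0.01881851] end x 0.0993713342567772
top normal tilt (deg) along beam/across [-0.84824272  0.04119282] world [ 5.28638985e-04 -1.71297533e-03  9.99998393e-01]
top 0 
scene 93 [ 0.61742693 -0.17145986  0.0873483 ]
```

The beam now stands free and level to about 0.1°. I open wider and back off straight up.

>>> send_rows(plan=[{"tx": 0,"ty": 0,"tz": 0,"wx": 0,"wy": 0,"wz": 0,"claw": 4},{"tx": 0,"ty": 0,"tz": 0,"wx": 0,"wy": 0,"wz": 0,"claw": 5},{"tx": 0,"ty": 0,"tz": 0,"wx": 0,"wy": 0,"wz": 0,"claw": 5},{"tx": 0,"ty": 0,"tz": -2,"wx": 0,"wy": 0,"wz": 0,"claw": 5},{"tx": 0,"ty": 0,"tz": -5,"wx": 0,"wy": 0,"wz": 0,"claw": 5},{"tx": 0,"ty": 0,"tz": -10,"wx": 0,"wy": 0,"wz": 0,"claw": 5},{"tx": 0,"ty": 0,"tz": -14,"wx": 0,"wy": 0,"wz": 0,"claw": 5},{"tx": 0,"ty": 0,"tz": -14,"wx": 0,"wy": 0,"wz": 0,"claw": 5}])

```text
t: 16.5
ee_pos: [0.5837, -0.131, 0.2556]
tcp_rot: [0.009, 0.613, 0.79, -0.002]
contact_force: [0.0, -1.0, 0.2]
finger_gap: 0.0497
```

```bash
python3 look.py w9
python3 - <<'E'
from h import *
w=np.load('w.npz'); A=axes(0,14.3); L=(w['P']-[.592,-.1744,.09])@A
m=(w['z']>.05)&(abs(L[...,1])<.025)&(abs(L[...,0])<.2)&(-L[...,2]>.03)&(-L[...,2]<.06); p=L[m]
c,*_=np.linalg.lstsq(np.c_[p[:,:2],np.ones(len(p))],-p[:,2],rcond=None)
print(len(p),'slopes deg',np.degrees(c[:2]),'h',c[2],'ext',np.percentile(p,[1,99],axis=0).round(4).tolist(),cv2.minAreaRect((p[:,:2]*1000).astype(np.float32)))
d=vision.get_image('scene'); a=cv2.resize(d['frame'][120:340,130:470],None,fx=2,fy=2); save('end',a)
P=cloud(d)
for n in ['jaw_grip','bottle_mid','stock_center','driver_grip']:
    for r in finder.regions_of('scene',n)[:1]: print(n,round(r['conf'],2),np.median(P[r['pixels']&(d['z_map']>0)],0).round(3))
E
```

```text
[ 0.58371664 -0.13104292  0.25560714] [-0.32967303  0.3282808   1.49439513 -0.01089755  1.30357769 -0.57681081] [[0.0, -0.963, -0.271, 0.068], [1.0, 0.001, -0.0, -0.0], [0.001, -0.271, 0.963, -0.143], [0.0, 0.0, 0.0, 1.0]]
t 16.55 row [31.99, 11.92, 13.08] [-27.8, 0.5, 1.5] F [-0.1 -0.6 -0.1]
5301 slopes deg [-0.019396   0.0484954] h 0.04058362064694205 ext [[-0.0544, -0.0114, -0.0422], [0.1424, 0.0121, -0.039]] ((43.04084777832031, 0.23883819580078125), (24.259920120239258, 200.8857421875), 89.98933410644531)
jaw_grip 0.83 [0.678 0.214 0.135]
bottle_mid 0.69 [ 0.474 -0.06   0.091]
stock_center 0.88 [ 0.708 -0.004  0.043]
```

View pics/end.png

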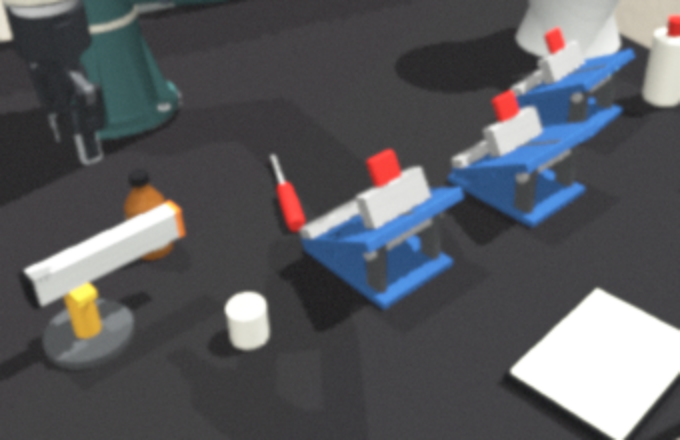

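The beam stands level on the stand at crop pixel (100,250). The middle vise's jaw is open (fin at 383,168), and the bottle, bar stock and screwdriver have not moved.

```bash
python3 -c "
from h import *
print(robot.hand_in())"
```

```text
the job is handed in; nothing more can be done
None
```

The beam is standing level on the yellow stand by itself, the vise jaw is still open, and the job is handed in at about 17 s of the 54 s. The hand-in gave no verdict.

- **Vise:** I chose the one nearest the base, which was also the only one holding the beam. I pulled its jaw along the slope. The wrist camera put the opening at about 52 mm, against 47 mm needed; I did not reach or feel the 55 mm end stop.
- **Balance point:** I found it from the wrist moment in one lift, read first in the tilted pose and then upright, without regrasping. It lies about 45 mm from the middle, toward the black end. The readings ranged from 43 to 48 mm.
- **Placing:** I set the beam down with that point over the stand and opened the fingers only slightly at first. It stayed level, and the wrist force and moment read about zero.

**Last checks:**
- The beam is level to 0.05°, its underside is on the stand top, and it is square to the stand to within about 1°.
- Its middle is 43 mm from the stand's centre, against a limit of 85 mm.
- The gripper is clear, about 14 cm up.
- The bottle's measured point shifted only because the beam now hides part of it, and the bar stock's is unchanged. The detector missed the screwdriver in the last picture, but by eye it lies where it was.

One early move was refused because keys were missing, and it moved nothing.

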